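Index a plaster cast to the third stop and hold it there

ROBOT

A 7-joint arm with a two-finger parallel gripper is mounted at the origin on a cart in front of the work surface, level with it; the furniture and walls round the work are solid. World frame = base frame: x ahead of the robot, y to its left, z up, the work surface at z = 0. Lengths are in m, angles in rad, forces in N, time in s.
With the tool pointing down it reaches from about 0.425 to 1.025 m from the base axis. Payload 9.4 kg.
Tool frame: the origin (TCP) lies at the very end of the fingers, on their centre line; the grasp point (between the pads) lies 19 mm behind it (grip_depth is the distance from the TCP to the grasp point, in m); z points along the fingers, y is the line along which they close (so a half turn about z gives the same grasp; the last joint's range is limited). The gripper opens to 93 mm and grips with 3 to 60 N. Pads are 15 mm wide; open, the fingers measure 128 mm over their backs; the gripper's body (75 mm by 188 mm) begins 65 mm behind the grasp point.
Start: joints at [-0.077, 0.599, -0.003, 1.599, 0.002, 0.943, -0.08], TCP at [0.725, -0, 0.182] pointing down, gripper open.
Joint ranges: [-2.57, 2.57], [-0.35, 1.97], [-1.29, 1.29], [0.11, 2.56], [-1.05, 4.19], [0.11, 1.86], [-2.63, 2.63]. Speed limits (rad/s): [2.22, 2.22, 3.01, 3.01, 3.14, 3.14, 3.14].

INTERFACE

Orientations are given as a unit quaternion [x, y, z, w].
In Python, from bench import * gives the robot as it stands.
- The arm moves only by the shell command python3 -m creep 'ROWS' [FORCE]. ROWS is JSON, a list of rows, each a list of 3 entries, a list of its own where there are three numbers: the turn, a rotation vector about the tool's x, y, z in rad, then the shift along the tool's x, y, z in cm, then the finger opening in cm, from 0 to 9.3. In form: [[[rx, ry, rz], [x, y, z], claw], ...]. A call has exactly 5 rows; each row shifts and turns the commanded pose from where the row before left it, along the tool's axes as they then stand; what a row does not reach is not made up. A row lasts 1/8 s, in which the tool goes at most 62.5 mm and 10.7 degrees, less where a joint would pass 70% of its speed; a pose out of reach is approached as far as the arm can. A call with a gripper value outside its range is refused whole. The fingers move at their own pace and stop on an object; FORCE is the grip in N (left out, the last holds). Time passes only in rows, so rows that do not move let the fingers close, or fill a call up. It gives the time, the measured TCP pose, the force, the opening and the grip force at its end, in the units of the state.
- observe(): the state, without advancing time (a new reading comes with each control period).
- capture(name): name is "scene" or "side" or "wrist"; returns a dict with "img" (400x640x3 uint8, red, green, blue), "fovy" (degrees; the focal length in pixels is half the picture's height over the tangent of half this angle, whatever the lens; pixels are square), "cx", "cy" (the principal point, pixels), "D" ([k1, k2, p1, p2, k3] as OpenCV has them; the pictures are not rectified), "cam_to_world" (4x4, takes a point from camera to world coordinates). Camera axes: x right, y down, z forward; pixel columns grow to the right and rows downward; lengths in m; the calibration is good to about 2 mm. A picture is of the moment at which its call begins. There is no depth.
- close_job(): hands the job in; it is judged then, once.
Trained networks look in the newest picture that a camera, given by its name, has taken for a name from the list of things; names that differ only in an ending like _2 or _b are one class to them, and where a whole thing is asked for, a point or a joint stands for the part that bears it (a point fixed in the world has none). Each returns a list of dicts, best first, with "score" (0 to 1); they miss things now and then, are a little off and sometimes report something else, mostly with a low value. They report only what shows in the picture. A call takes as long as a camera call. They do not tell look-alikes from the thing itself.
- look_for(camera, query): "xyz" ([x, y, z] in m, in the coordinates of the camera as it stood for that picture, good to about 4 mm: the middle of the surface that is visible of it).
- cut_out(camera, query): "pixels" (400x640 bool, what is visible of it).
- place_of(camera, query): "xyz" ([x, y, z] in m, in the coordinates of the camera as it stood for that picture, good to about 4 mm: a listed point, or the origin of a listed thing).
The state is a dict: "t": time; "joint_positions": joint angles; "dq": joint speeds; "tau": joint torques, N m; "tcp_pos": TCP position; "ee_rot": TCP orientation; "wrist_force": force on the tool from outside, world axes, zero at the start; "torque": the same for the moment, N m; "gripper_width": finger opening in m; "finger_force": force on a finger pad.
Only numpy, scipy, OpenCV 4.12 (cv2) and the standard library are available. Lean on these libraries where they do the work, as an engineer would, in place of code of your own. Each camera call takes 0.05 s, during which the arm holds its last target. There are 200 camera calls.

TASK

Set the plaster cast down upright in the rectangular nest of the indexing fixture and let go of it, with the knob still in its home notch. Then take the knob and turn it clockwise (seen from above), counting the clicks, to the third stop and not past it, and finish while still gripping the knob there so that the plate stays steady for the cut. Leave the jar, the bottle and the marker where they are.

Things in the scene. Friction and masses are not known exactly. Their poses are not given: they have to be found in the camera images.
- plaster_cast: pale plaster jaw cast, teeth up, loose, 0.12 to 0.24 kg, left of the fixture; 57 mm along x, 71 along y, 49 high, origin at the centre of its underside, z up. Solid part to grip: a block from x -25 to +28 mm, y -35 to +35 mm, z 0 to 37 mm (the teeth above are not solid). Grip it across its x, 10 to 35 mm above its underside.
- index_base: low grey fixture fixed to the bench, 130 mm along its x, 290 mm along y, top 38 mm above the bench; origin at the centre of its underside, z up. A round metal table (centre y = +75 mm) carries the nest, the black knob is at y = -75 mm; both axes upright, geared 1:1: the table turns with the knob, same angle, same direction.
- nest (a point): centre of the nest's floor, on the round table (112 mm across), 50 mm above the bench, z up. Four steel ribs, 6 mm high above this floor, leave a rectangle 63 mm along the point's x and 79 mm along its y. The cast fits with its x along the nest's x, either way round. The point turns with the table.
- knob_grip (a point): point on the knob's axis at mid height of its grip bar, 65 mm above the bench. The bar is 12 mm thick along the point's x, 48 mm long along y, from 17 mm below to 13 mm above this point; under it a collar, 54 mm across. Pinch it across x. A white pointer marks the -y end; six black lines round it mark home (thick) and, clockwise, stops 1 to 5. Turns with the knob; at home parallel to index_base.
- index_knob (a joint): knob angle, rad: 0 in the home notch, where it starts; grows clockwise seen from above. Stops (notches) every 24 degrees: first 0.419, second 0.838, third 1.257, then 1.676 and 2.094, an end stop just beyond. Between notches it resists with up to about 0.07 N m, then pulls into the next notch; let go between notches it falls into the nearer one (from exactly midway it may rest).
- bur_jar: clear jar of burs, 45 mm across, 40 mm high, origin at the centre of its underside; bystander, behind and left of the fixture
- amber_bottle: small brown bottle, 40 mm across, 95 mm high, origin at the centre of its underside; bystander right of the fixture
- marker: marker pen lying on the bench, 131 mm long along its y, 13 mm thick, origin at the centre of its underside; bystander, front right
Not all that is in view belongs to the job. What is shaped like the plaster_cast but pink or purple is not meant.

How it is judged:
By the outcome, as a careful person would: the job done as asked, in the order asked, and still so for the second after the job is handed in, while the arm keeps its last pose, push and grip.
It also fails if it takes over 45 s, if anything falls off the work surface, if the arm or the gripper's body presses on something with over 40 N, if the wrist force passes 120 N, or if a joint passes its speed limit or range.

## Working session

There is one attempt and no reset: what is moved stays moved. The work goes in short steps, Python scripts to look and compute and a shell command to move; the robot and the scene stay as the last step left them, time stands still between calls to the robot, and variables do not carry over. Pictures are saved under pics/ and viewed, at most 13 in all, crops included, and the job is handed in when it is done.

```bash
mkdir -p pics
cat > h.py <<'E'
from bench import *
import numpy as np, cv2
from scipy.spatial.transform import Rotation as R
def w(c,p): 
    M=np.array(c["cam_to_world"]); return M[:3,:3]@np.array(p)+M[:3,3]
def K(c):
    f=200/np.tan(np.radians(c["fovy"])/2); return np.array([[f,0,c["cx"]],[0,f,c["cy"]],[0,0,1.]])
def ray(c,uv,z):
    p=cv2.undistortPoints(np.array([[uv]],float),K(c),np.array(c["D"],float))[0,0]
    M=np.array(c["cam_to_world"]); d=M[:3,:3]@[p[0],p[1],1]; o=M[:3,3]
    return o+d*(z-o[2])/d[2]
def proj(c,P):
    M=np.linalg.inv(np.array(c["cam_to_world"])); q=(M[:3,:3]@np.array(P,float).T).T+M[:3,3]
    return cv2.projectPoints(q,np.zeros(3),np.zeros(3),K(c),np.array(c["D"],float))[0][:,0]
E
python3 - <<'E'
from h import *
np.set_printoptions(precision=4,suppress=True)
s=observe();print(s["t"],s["tcp_pos"],s["ee_rot"],s["gripper_width"])
for n in ("scene","side","wrist"):
    c=capture(n); cv2.imwrite(f"pics/{n}0.png",c["img"][:,:,::-1])
    print(n,c["fovy"],np.array(c["cam_to_world"])[:3].round(3).tolist())
    for q in ("plaster_cast","index_base","nest","knob_grip","bur_jar","amber_bottle","marker"):
        for d in place_of(n,q)[:3]:
            p=w(c,d["xyz"]); print(q,round(d["score"],2),p,proj(c,[p])[0].round())
E
```

```text
0.0 [ 0.7245 -0.      0.1808] [ 0.7071  0.7071 -0.0006 -0.0005] 0.09304247836757323
scene 48.708670600825435 [[0.75, -0.452, 0.483, -0.054], [-0.661, -0.519, 0.541, -0.678], [0.006, -0.725, -0.689, 0.948]]
plaster_cast 0.8 [ 0.4953  0.3955 -0.0009] [236. 164.]
plaster_cast 0.72 [ 0.6383  0.2176 -0.0048] [302. 173.]
plaster_cast 0.57 [ 0.4893  0.2828 -0.0005] [253. 181.]
index_base 0.93 [ 0.4864 -0.1276 -0.0016] [338. 256.]
nest 0.76 [ 0.4605 -0.0533  0.0488] [313. 234.]
nest 0.37 [ 0.64    0.2185 -0.0032] [302. 172.]
knob_grip 0.53 [ 0.515  -0.1879  0.0633] [363. 249.]
bur_jar 0.73 [ 0.4867 -0.1246 -0.0005] [338. 256.]
bur_jar 0.57 [ 0.6394  0.2196 -0.0024] [301. 172.]
amber_bottle 0.87 [ 0.6054 -0.376  -0.0007] [437. 289.]
marker 0.7 [ 0.3984 -0.4247  0.0005] [397. 351.]
side 49.61933092923459 [[-0.611, 0.506, -0.609, 1.424], [0.792, 0.398, -0.463, 0.669], [0.008, -0.765, -0.644, 1.021]]
plaster_cast 0.66 [ 0.4973  0.3972 -0.0033] [424. 271.]
plaster_cast 0.6 [ 0.4905  0.2859 -0.0017] [395. 253.]
index_base 0.73 [ 0.4819 -0.1237 -0.0025] [299. 203.]
nest 0.95 [ 0.4594 -0.0494  0.051 ] [319. 196.]
bur_jar 0.45 [ 0.4574 -0.0506  0.0508] [319. 196.]
amber_bottle 0.42 [ 0.6066 -0.3754  0.0052] [227. 191.]
marker 0.49 [ 0.4046 -0.4228 -0.0013] [255. 164.]
wrist 64.95904637402589 [[1.0, 0.0, -0.001, 0.725], [-0.0, -0.967, -0.256, 0.071], [-0.001, 0.256, -0.967, 0.385]]
plaster_cast 0.63 [ 0.4951  0.1619 -0.0009] [125.  41.]
index_base 0.79 [ 0.4851 -0.1258  0.0062] [145. 270.]
nest 0.8 [ 0.4589 -0.057   0.0483] [ 97. 233.]
```

View pics/scene0.png

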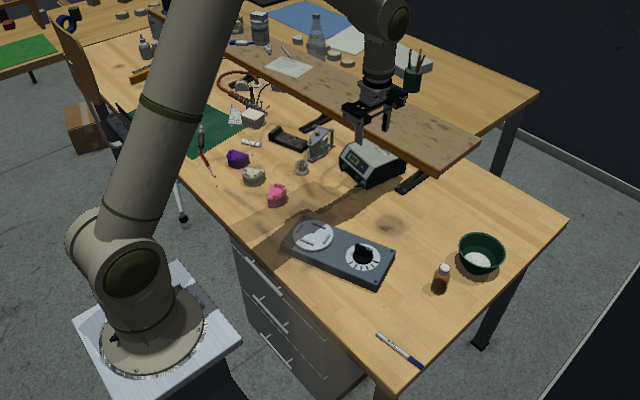

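View pics/side0.png

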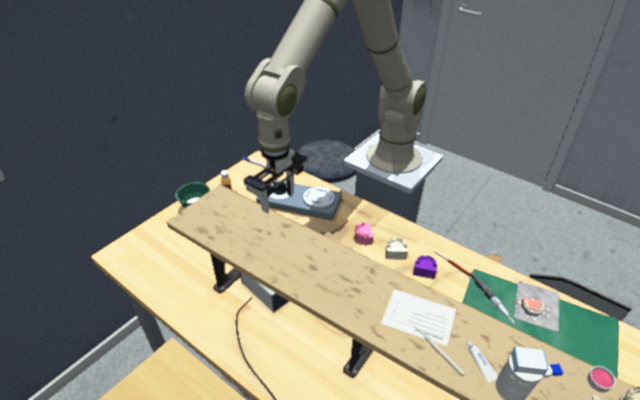

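The scene picture shows three jaw-shaped casts: purple (238,158), pale (253,177) and pink (276,195). The pale one at about (0.490, 0.284) fits the "pale plaster" description. The fixture is at (338,256), the jar at (302,170), the bottle at (440,280) and the marker at (400,350). In the side picture the pale cast is at (397,248), and a raised shelf lies farther out in x. I'll move the wrist camera over the pale cast.

```bash
python3 -m creep '[[[0,0,0],[4,-4.5,0],9.3],[[0,0,0],[4,-4.5,0],9.3],[[0,0,0],[4,-4.5,0],9.3],[[0,0,0],[4,-4.5,0],9.3],[[0,0,0],[4,-4.5,0],9.3]]'; python3 -m creep '[[[0,0,0],[1,-1,0],9.3],[[0,0,0],[0,0,0],9.3],[[0,0,0],[0,0,0],9.3],[[0,0,0],[0,0,0],9.3],[[0,0,0],[0,0,0],9.3]]'
python3 - <<'E'
from h import *
np.set_printoptions(precision=4,suppress=True)
c=capture("wrist"); im=c["img"][:,:,::-1].copy(); cv2.imwrite("pics/w1raw.png",im)
for q in ("plaster_cast","nest","knob_grip"):
    for d in place_of("wrist",q)[:3]:
        p=w(c,d["xyz"]); print(q,round(d["score"],2),p,proj(c,[p])[0].round())
print(np.array(c["cam_to_world"]))
cv2.imwrite("pics/w1.png",cv2.resize(im,(800,500)))
E
```

```text
t: 1.82
tcp_pos: [0.4987, 0.2012, 0.1819]
ee_rot: [0.707, 0.707, 0.0, 0.0]
wrist_force: [0.7, 0.6, 0.9]
gripper_width: 0.093
finger_force: 0.0
t: 2.45
tcp_pos: [0.4906, 0.2091, 0.1814]
ee_rot: [0.708, 0.707, -0.0, 0.0]
wrist_force: [0.6, 0.5, 0.3]
gripper_width: 0.093
finger_force: 0.0
plaster_cast 0.97 [0.5012 0.3917 0.0022] [331.  16.]
plaster_cast 0.93 [0.4898 0.2822 0.0008] [321. 117.]
plaster_cast 0.8 [ 0.4968  0.1597 -0.0012] [327. 215.]
nest 0.76 [ 0.463  -0.0516  0.0467] [302. 377.]
[[ 1.     -0.0016 -0.0014  0.4909]
 [-0.0019 -0.9667 -0.2561  0.2798]
 [-0.0009  0.2561 -0.9667  0.3851]
 [ 0.      0.      0.      1.    ]]
```

View pics/w1.png

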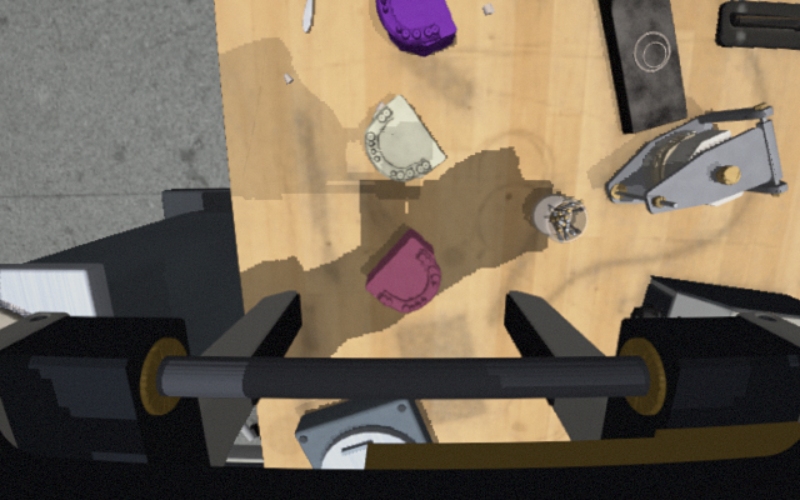

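Wrist picture (800x500): pale cast at (402,138), purple at (415,20), pink at (403,272), jar at (560,217), and the corner of the fixture at (365,430). Only the one at (402,138) is pale, so that is the one. I'll confirm it in a crop and measure its yaw.

Run:
```python
from h import *
np.set_printoptions(precision=4,suppress=True)
c=capture("wrist"); im=c["img"][:,:,::-1].copy()
for d in cut_out("wrist","plaster_cast"):
    m=d["pixels"]; ys,xs=np.nonzero(m)
    col=c["img"][m].mean(0)
    if not(250<xs.mean()<400 and 70<ys.mean()<150): continue
    cs=max(cv2.findContours(m.astype(np.uint8),0,cv2.CHAIN_APPROX_NONE)[0],key=len)[:,0]
    P=np.array([ray(c,p,0.03)[:2] for p in cs])
    # rotate-scan extents
    r=cv2.minAreaRect((P*1000).astype(np.float32)); print(d["score"],col,r, cv2.boxPoints(r))
    h=cv2.convexHull((P*1000).astype(np.float32))[:,0]; e=np.roll(h,-1,0)-h; 
    for th in range(20,50,3):
        a=np.radians(th);u=np.array([np.cos(a),np.sin(a)]);v=np.array([-u[1],u[0]]);
        print(th,np.r_[h@u.T].min().round(1),(h@u).max().round(1),np.ptp(h@u).round(1),np.ptp(h@v).round(1),((h@v).max()+(h@v).min())/2)
    cv2.drawContours(im,[cs[:,None]],-1,(0,0,255),1)
x=cv2.resize(im[60:170,270:380],(600,600),interpolation=cv2.INTER_CUBIC); cv2.imwrite("pics/crop.png",x)
# fixture
for n in ("scene","side"):
    c=capture(n)
    for q,z in(("index_base",.038),):
        d=cut_out(n,q)[0]; m=d["pixels"].astype(np.uint8)
        cs=max(cv2.findContours(m,0,cv2.CHAIN_APPROX_NONE)[0],key=len)[:,0]
        P=np.array([ray(c,p,z)[:2]*1000 for p in cs],np.float32); r=cv2.minAreaRect(P);print(n,d["score"],r)
    for q in ("nest","knob_grip"):
        for d in place_of(n,q)[:2]: print(q,d["score"],w(c,d["xyz"]))
```

```text
0.87 [183.9623 181.6068 161.5031] ((486.7038879394531, 282.63348388671875), (56.31744384765625, 69.15658569335938), 36.83113098144531) [[443.4373 293.4302]
 [484.8937 238.0768]
 [529.9705 271.8368]
 [488.514  327.1901]]
20 526.1 589.6 63.4 72.6 102.75570283644073
23 530.7 592.8 62.1 72.4 73.01204559020725
26 533.5 594.4 60.9 72.0 43.06826740201613
29 534.7 594.4 59.8 71.4 13.006442086514555
32 534.4 592.9 58.5 70.6 -17.091032982679323
35 532.6 589.7 57.1 69.7 -47.18981072008622
38 529.4 586.0 56.6 69.4 -77.2281553793242
41 524.7 582.5 57.7 70.2 -106.9410881406344
44 518.6 577.4 58.8 70.8 -136.34248802008756
47 510.6 570.8 60.2 71.5 -165.38480721358232
scene 0.85 ((478.7858581542969, -131.00982666015625), (151.87535095214844, 291.2664489746094), 20.2401180267334)
nest 0.89 [ 0.4587 -0.0522  0.0482]
knob_grip 0.71 [ 0.5121 -0.1888  0.0608]
side 0.74 ((499.55059814453125, -110.82926940917969), (166.75225830078125, 293.8499755859375), 20.410999298095703)
nest 0.95 [ 0.4589 -0.0492  0.0498]
knob_grip 0.66 [ 0.5116 -0.1928  0.0648]
```

View pics/crop.png

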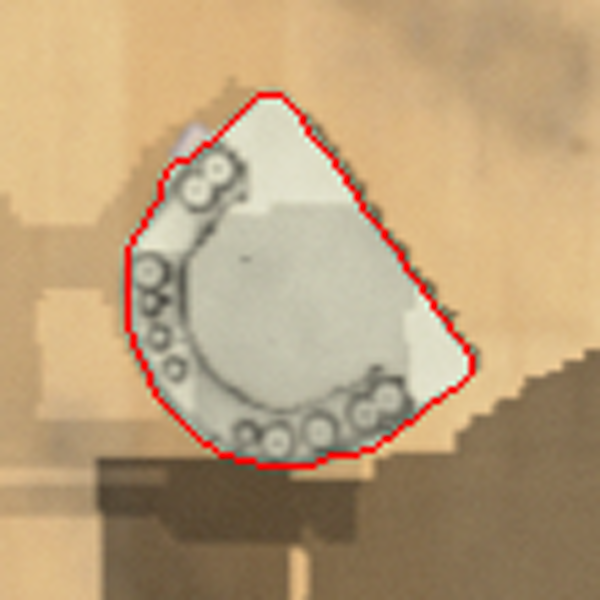

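The crop confirms the target: pale plaster with teeth, its flat back running from (270,95) to (475,355). Its x axis is at about 37.5° and its centre at about (0.488, 0.283). Next I'll move over it, turn -0.65 rad about the tool z and go down.

```bash
python3 -m creep '[[[0,0,0],[3.7,-0.1,0],9.3],[[0,0,0],[3.7,-0.1,0],9.3],[[0,0,-0.163],[0,0,0],9.3],[[0,0,-0.163],[0,0,0],9.3],[[0,0,-0.163],[0,0,0],9.3]]'; python3 -m creep '[[[0,0,-0.163],[0,0,0],9.3],[[0,0,0],[0,0,4],9.3],[[0,0,0],[0,0,4],9.3],[[0,0,0],[0,0,0],9.3],[[0,0,0],[0,0,0],9.3]]'
python3 - <<'E'
from h import *
s=observe(); r=R.from_quat(s["ee_rot"]).as_matrix(); p=np.array(s["tcp_pos"])
print(p,r.round(3), r.T@(np.array([.4885,.283,.011])-p)*100, np.degrees(np.arctan2(r[1,1],r[0,1])))
E
```

```text
t: 3.78
tcp_pos: [0.4879, 0.2842, 0.1815]
ee_rot: [0.512, 0.859, -0.0, 0.0]
wrist_force: [-0.2, -0.0, -0.8]
gripper_width: 0.0926
finger_force: 0.0
t: 4.4
tcp_pos: [0.4884, 0.2844, 0.1026]
ee_rot: [0.443, 0.896, 0.0, 0.0]
wrist_force: [0.1, -0.7, 0.9]
gripper_width: 0.0932
finger_force: 0.0
[0.48843475 0.28442873 0.10261517] [[-0.607  0.795  0.001]
 [ 0.795  0.607  0.   ]
 [-0.     0.001 -1.   ]] [-0.11698267 -0.08830686  9.16146114] 37.36353942719307
```

```bash
python3 -m creep '[[[0,0,0],[-0.1,0,4],9.3],[[0,0,0],[0,0,3.2],9.3],[[0,0,0],[0,0,2],9.3],[[0,0,0],[0,0,0],9.3],[[0,0,0],[0,0,0],9.3]]'; python3 -m creep '[[[0,0,0],[0,0,0],4],[[0,0,0],[0,0,0],4],[[0,0,0],[0,0,0],4],[[0,0,0],[0,0,0],4],[[0,0,0],[0,0,0],4]]' 25
```

```text
t: 5.03
tcp_pos: [0.4896, 0.2839, 0.0112]
ee_rot: [0.443, 0.896, 0.001, 0.001]
wrist_force: [-0.5, -0.5, -0.3]
gripper_width: 0.093
finger_force: 0.0
t: 5.65
tcp_pos: [0.4886, 0.2832, 0.0096]
ee_rot: [0.443, 0.896, -0.0, -0.0]
wrist_force: [-1.0, 0.5, 0.6]
gripper_width: 0.0477
finger_force: 0.0
```

Run:
```python
from h import *
s=observe(); print(s["gripper_width"],s["finger_force"])
a=capture("scene")["img"][130:230,200:320];b=capture("wrist")["img"]
x=np.hstack([cv2.resize(a,(360,300),interpolation=2),cv2.resize(b,(440,300))]); cv2.imwrite("pics/g1.png",x[:,:,::-1])
s=observe(); print(s["gripper_width"],s["finger_force"])
```

```text
0.04769191956722485 0.0
0.04142102174798512 0.0
```

View pics/g1.png

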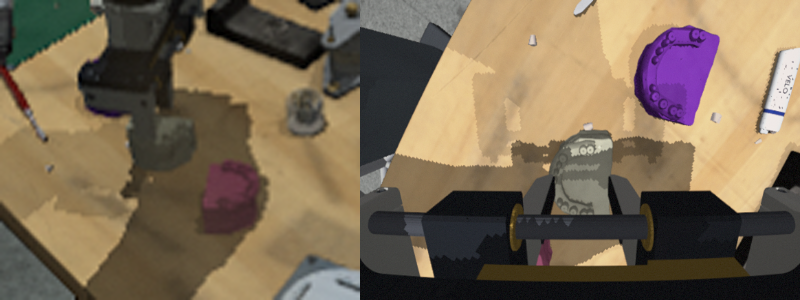

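```bash
python3 -m creep '[[[0,0,0],[0,0,0],4],[[0,0,0],[0,0,0],4],[[0,0,0],[0,0,0],4],[[0,0,0],[0,0,0],4],[[0,0,0],[0,0,0],4]]' 25
python3 - <<'E'
from h import *
b=capture("wrist");im=b["img"]
for d in place_of("wrist","plaster_cast")[:3]: print(d["score"],w(b,d["xyz"]))
cv2.imwrite("pics/g2.png",cv2.resize(im[150:,150:500],(700,500),interpolation=2)[:,:,::-1])
E
```

```text
t: 6.38
tcp_pos: [0.4886, 0.2832, 0.0096]
ee_rot: [0.443, 0.896, -0.0, 0.0]
wrist_force: [-1.0, 0.3, -0.9]
gripper_width: 0.0402
finger_force: 0.0
0.85 [4.96765862e-01 3.90877333e-01 2.17822666e-04]
0.63 [ 4.89469298e-01  2.81749570e-01 -1.00662411e-04]
```

View pics/g2.png

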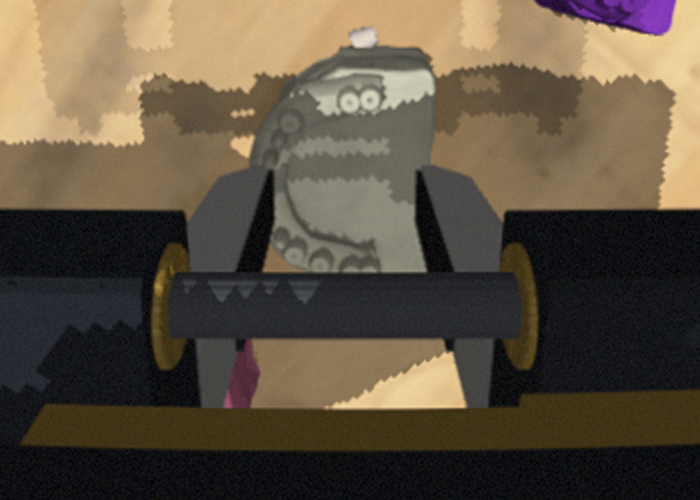

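Run:
```python
from h import *
np.set_printoptions(precision=1,suppress=True)
s=observe(); c=capture("wrist"); r=R.from_quat(s["ee_rot"]).as_matrix(); p=np.array(s["tcp_pos"])
print(s["gripper_width"],c["cx"],c["cy"],c["D"],p)
f=lambda q:(proj(c,q)-[150,150])*2
for g in (.040,.053):
  for x in(-.0075,.0075):
    print(g,x,f([p+r@[x,sg*g/2,z] for z in (0,-.019,-.04) for sg in (-1,1)]).tolist())
y=np.radians(37.4);Rc=np.array([[np.cos(y),-np.sin(y)],[np.sin(y),np.cos(y)]])
for z in(0,.037): print("cast",z,f([np.r_[np.array([.4885,.2825])+Rc@[a,b],z] for a,b in((-.025,-.035),(-.025,.035),(.028,.035),(.028,-.035))]).tolist())
```

```text
0.040330148366987895 321.9156819507858 202.05555290646745 [-0.1  0.   0.   0.   0. ] [0.5 0.3 0. ]
0.04 -0.0075 [[286.09068928401655, 171.8342481107694], [401.88885985719446, 171.8556099495135], [280.7103182633291, 193.37607038858022], [407.151626840503, 193.40492038202802], [273.499974199666, 222.2841396702396], [414.2043976491036, 222.32464825100078]]
0.04 0.0075 [[285.0073821432725, 130.32872751007324], [402.9542806241269, 130.34091171286246], [279.3984303436873, 148.42824966754506], [408.44168782051247, 148.44626977060813], [271.8415343201684, 172.8422399453492], [415.8350109768994, 172.86955325258992]]
0.053 -0.0075 [[267.3081539759213, 171.8044983744682], [420.681171645017, 171.83277538655437], [260.20834914217346, 193.3300095833066], [427.6654025962881, 193.3681899326329], [250.69663429046602, 222.20951596093676], [437.02260460994864, 222.2631075591023]]
0.053 0.0075 [[265.87751142752063, 130.31621216894393], [422.0943254558489, 130.3323430480391], [258.4762502219977, 148.40398528791445], [429.37621316241473, 148.42783564004742], [248.50772830711026, 172.7965295740786], [439.1844650921055, 172.83266621475627]]
cast 0 [[275.67964914089157, 233.08580125909475], [269.69445197590824, 46.87399748199067], [424.109582464057, 46.77081774506644], [417.9973487389035, 233.0281474098224]]
cast 0.037 [[263.4145164558994, 285.8664116397763], [254.77135504368653, 68.45215229483955], [439.92897375203074, 68.3348353541341], [431.0361213872509, 285.80732234293725]]
```

Run:
```python
from h import *
s=observe(); r=R.from_quat(s["ee_rot"]).as_matrix(); p=np.array(s["tcp_pos"])
out=[]
for n in("scene","side"):
    c=capture(n); q=lambda P:proj(c,P)
    ctr=q([p+[0,0,.03]])[0].astype(int); x0,y0=ctr-[40,50]
    im=cv2.resize(c["img"][y0:y0+90,x0:x0+60+20],(400,450),interpolation=2)[:,:,::-1].copy()
    for z,col in((0,(0,0,255)),(-.04,(0,255,0))):
        for sg in(-1,1):
            for x in (-.0075,.0075):
                u=(q([p+r@[x,sg*.02,z]])[0]-[x0,y0]+.5)*5; cv2.circle(im,tuple(int(v) for v in u),3,col,-1)
    out.append(im)
cv2.imwrite("pics/t.png",np.hstack(out))
```

```text
(no output)
```

View pics/t.png

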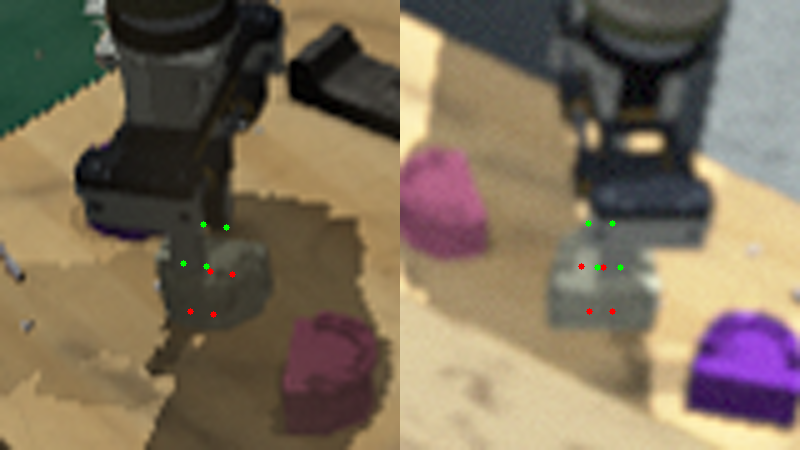

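In this picture the green dots (40 mm above the reported TCP) sit where the fingers seem to end, at about (205,225) and (590,225). The red dots (reported tips) are buried in the cast. With an opening of 40 mm and no force, the fingers probably closed above the cast. I'll open them and compare the visible tips with the reported TCP.

```bash
python3 -m creep '[[[0,0,0],[0,0,0],9.3],[[0,0,0],[0,0,0],9.3],[[0,0,0],[0,0,0],9.3],[[0,0,0],[0,0,0],9.3],[[0,0,0],[0,0,0],9.3]]' 25
python3 - <<'E'
from h import *
s=observe(); r=R.from_quat(s["ee_rot"]).as_matrix(); p=np.array(s["tcp_pos"]); print(s["joint_positions"])
out=[]
for n in("scene","side"):
    c=capture(n); q=lambda P:proj(c,P)
    ctr=q([p+[0,0,.03]])[0].astype(int); x0,y0=ctr-[40,50]
    im=cv2.resize(c["img"][y0:y0+90,x0:x0+80],(400,450),interpolation=2)[:,:,::-1].copy()
    im=cv2.convertScaleAbs(im,alpha=1.8)
    for z,col in((0,(0,0,255)),(-.04,(0,255,0))):
        for sg in(-1,1):
            for x in (-.0075,.0075):
                u=(q([p+r@[x,sg*.0465,z]])[0]-[x0,y0]+.5)*5; cv2.circle(im,tuple(int(v) for v in u),2,col,-1)
    out.append(im)
cv2.imwrite("pics/t2.png",np.hstack(out))
E
```

```text
t: 7.25
tcp_pos: [0.4886, 0.2832, 0.0096]
ee_rot: [0.443, 0.896, -0.0, 0.0]
wrist_force: [-0.2, 1.2, -0.2]
gripper_width: 0.0855
finger_force: 0.0
[-0.53261101  0.65932008 -0.13663854  2.09187311  0.21443045  0.40323209
 -0.18656098]
```

View pics/t2.png

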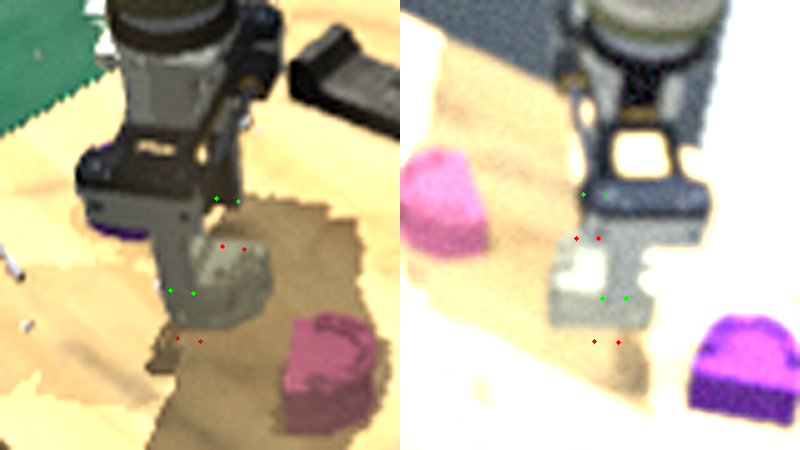

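The opened picture shows the right finger ending at (238,203), on the upper green dots, and the left finger ending at about (180,300). So the real fingertips are about 38 mm above the reported TCP, with no sideways offset. I'll go on down in small steps and watch the force.

```bash
python3 -m creep '[[[0,0,0],[0,0,0.5],9.3],[[0,0,0],[0,0,0.4],9.3],[[0,0,0],[0,0,0.2],9.3],[[0,0,0],[0,0,0.2],9.3],[[0,0,0],[0,0,0],9.3]]'
```

```text
t: 7.98
tcp_pos: [0.4885, 0.2832, -0.0036]
ee_rot: [0.443, 0.896, -0.0, -0.0]
wrist_force: [0.8, 0.2, 0.5]
gripper_width: 0.0931
finger_force: 0.0
```

```bash
python3 -m creep '[[[0,0,0],[0,0,0.7],9.3],[[0,0,0],[0,0,0.7],9.3],[[0,0,0],[0,0,0.5],9.3],[[0,0,0],[0,0,0.4],9.3],[[0,0,0],[0,0,0],9.3]]'; python3 -m creep '[[[0,0,0],[0,0,0],4],[[0,0,0],[0,0,0],4],[[0,0,0],[0,0,0],4],[[0,0,0],[0,0,0],4],[[0,0,0],[0,0,0],4]]' 25
```

```text
t: 8.6
tcp_pos: [0.4884, 0.2831, -0.0268]
ee_rot: [0.443, 0.896, -0.0, -0.0]
wrist_force: [0.3, -0.0, 0.4]
gripper_width: 0.093
finger_force: 0.0
t: 9.22
tcp_pos: [0.4887, 0.2833, -0.0263]
ee_rot: [0.443, 0.896, 0.0, 0.0]
wrist_force: [1.5, -0.0, 0.5]
gripper_width: 0.0513
finger_force: 25.0
```

Gripped: 51 mm opening, 25 N. With the cast on the bench the reading is z = -0.0265, so it belongs at about +0.0235 in the nest. Lift, align to the fixture yaw and look at the nest.

```bash
python3 -m creep '[[[0,0,0],[0,0,-2],4],[[0,0,0],[0,0,-4],4],[[0,0,0],[0,0,-4],4],[[0,0,0.147],[0,0,-4],4],[[0,0,0.147],[0,0,-2],4]]'; python3 -m creep '[[[0,0,0],[-4,-1.4,0],4],[[0,0,0],[-4,-1.4,0],4],[[0,0,0],[-4,-1.4,0],4],[[0,0,0],[-4,-1.4,0],4],[[0,0,0],[-4,-1.4,0],4]]';python3 -m creep '[[[0,0,0],[-4,-1.4,0],4],[[0,0,0],[-4,-1.4,0],4],[[0,0,0],[-4,-1.4,0],4],[[0,0,0],[-4,-1.4,0],4],[[0,0,0],[-4,-1.4,0],4]]';python3 -m creep '[[[0,0,0],[0,0,0],4],[[0,0,0],[0,0,0],4],[[0,0,0],[0,0,0],4],[[0,0,0],[0,0,0],4],[[0,0,0],[0,0,0],4]]'
python3 - <<'E'
from h import *
np.set_printoptions(precision=4,suppress=True)
c=capture("wrist"); im=c["img"][:,:,::-1].copy(); cv2.imwrite("pics/w2raw.png",im); np.save("w2.npy",c,allow_pickle=True)
for q in ("plaster_cast","nest","knob_grip","index_base"):
    for d in place_of("wrist",q)[:3]:
        p=w(c,d["xyz"]); print(q,round(d["score"],2),p,proj(c,[p])[0].round())
cv2.imwrite("pics/w2.png",cv2.resize(im,(800,500)))
E
```

```text
t: 9.85
tcp_pos: [0.489, 0.2833, 0.1356]
ee_rot: [0.572, 0.82, 0.001, 0.0]
wrist_force: [0.6, 0.7, -2.2]
gripper_width: 0.0513
finger_force: 24.9
t: 10.48
tcp_pos: [0.4927, 0.0699, 0.1335]
ee_rot: [0.57, 0.822, -0.0, -0.0]
wrist_force: [0.6, -0.4, -1.8]
gripper_width: 0.0514
finger_force: 24.9
t: 11.1
tcp_pos: [0.4972, -0.1418, 0.1335]
ee_rot: [0.57, 0.822, -0.0, -0.0]
wrist_force: [0.4, -0.1, -1.1]
gripper_width: 0.0513
finger_force: 24.9
t: 11.72
tcp_pos: [0.4977, -0.1398, 0.1336]
ee_rot: [0.569, 0.822, 0.0, -0.0]
wrist_force: [0.6, 1.3, -3.0]
gripper_width: 0.0511
finger_force: 24.9
plaster_cast 0.92 [ 0.4981 -0.1423  0.1616] [321. 245.]
plaster_cast 0.23 [ 0.463  -0.0525  0.0506] [320.  92.]
nest 0.95 [ 0.4627 -0.0518  0.049 ] [320.  91.]
index_base 0.73 [ 0.4873 -0.1238  0.0027] [318. 169.]
```

View pics/w2.png

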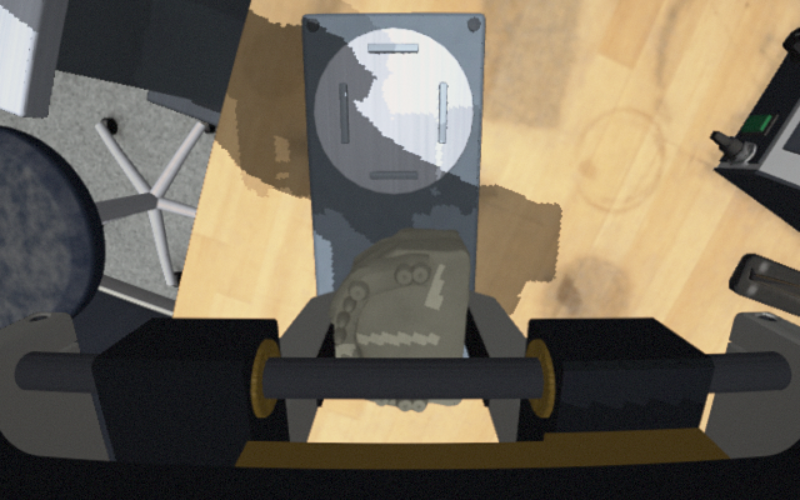

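The wrist picture (800x500) shows the table with its four ribs: left (345,113), right (443,112), top (393,48), bottom (394,175). They are parallel to the fixture within a degree or so. The cast is held upright at (400,320). Next I'll work out the nest pose from the ribs.

Run:
```python
from h import *
np.set_printoptions(precision=4,suppress=True)
c=np.load("w2.npy",allow_pickle=True).item()
P={k:ray(c,np.array(v)/1.25,.056)[:2] for k,v in dict(l=(345,113),r=(443,112),t=(393,48),b=(394,175),l1=(345,83),l2=(346,143),r1=(442.5,83),r2=(442.5,142),t1=(368,48),t2=(418,48),b1=(370,175),b2=(418,175)).items()}
a=lambda p,q:np.degrees(np.arctan2(*(q-p)[::-1]))
print(P['l'],P['r'],P['t'],P['b'],(P['l']+P['r'])/2,(P['t']+P['b'])/2)
print("yaw",a(P['l'],P['r']),a(P['b'],P['t'])-90,a(P['l2'],P['l1'])-90,a(P['r2'],P['r1'])-90,a(P['t1'],P['t2']),a(P['b1'],P['b2']))
print("spans",np.linalg.norm(P['l']-P['r']),np.linalg.norm(P['t']-P['b']))
# bright disc edge & fixture edges
for n in ("scene","side","wrist"):
    c=capture(n)
    for d in place_of(n,"nest")[:1]: print(n,w(c,d["xyz"]))
s=observe(); r=R.from_quat(s["ee_rot"]).as_matrix(); p=np.array(s["tcp_pos"]); print(p,"tool y yaw",np.degrees(np.arctan2(r[1,1],r[0,1])))
N=(P['l']+P['r']+P['t']+P['b'])/4; print(N)
t=np.r_[N,0.0735]+r@[.0007,.0015,0]; print("move cm",r.T@(t-p)*100)
```

```text
[ 0.4276 -0.0649] [ 0.49   -0.0409] [ 0.444  -0.0147] [ 0.4735 -0.0926] [ 0.4588 -0.0529] [ 0.4588 -0.0536]
yaw 21.06910005060266 20.76276346393405 19.811359403249895 21.798796401090087 20.465705675783127 20.540472299198694
spans 0.06690434547777843 0.08326583401455953
scene [ 0.4621 -0.0491  0.0503]
wrist [ 0.4587 -0.0512  0.0484]
[ 0.4977 -0.1405  0.1336] tool y yaw 20.509761531590073
[ 0.4588 -0.0533]
move cm [ 9.6042 -0.433   6.0122]
```

```bash
python3 -m creep '[[[0,0,0],[3.2,-0.15,0],4],[[0,0,0],[3.2,-0.15,0],4],[[0,0,0],[3.2,-0.1,0],4],[[0,0,0],[0,0,3],4],[[0,0,0],[0,0,3],4]]'; python3 -m creep '[[[0,0,0],[0,0,2],4],[[0,0,0],[0,0,1.5],4],[[0,0,0],[0,0,0],4],[[0,0,0],[0,0,0],4],[[0,0,0],[0,0,0],4]]'
python3 - <<'E'
from h import *
np.set_printoptions(precision=4,suppress=True)
s=observe(); r=R.from_quat(s["ee_rot"]).as_matrix(); p=np.array(s["tcp_pos"]); print(p,"tool y yaw",np.degrees(np.arctan2(r[1,1],r[0,1])))
t=np.r_[.459,-.053,0.0235]+r@[.0007,.0015,0]; print("move cm",r.T@(t-p)*100)
for n in ("scene","side","wrist"):
    c=capture(n); cv2.imwrite(f"pics/h_{n}.png",c["img"][:,:,::-1])
    for d in place_of(n,"plaster_cast")[:3]: print(n,d["score"],w(c,d["xyz"]))
E
```

```text
t: 12.9
tcp_pos: [0.4609, -0.0515, 0.0735]
ee_rot: [0.57, 0.822, 0.001, 0.001]
wrist_force: [0.3, 0.3, -2.0]
gripper_width: 0.0516
finger_force: 24.9
t: 13.52
tcp_pos: [0.4607, -0.0521, 0.0393]
ee_rot: [0.57, 0.822, 0.0, 0.001]
wrist_force: [-0.2, -0.2, -2.1]
gripper_width: 0.0511
finger_force: 24.9
[ 0.4607 -0.0521  0.0393] tool y yaw 20.507069411730207
move cm [ 0.0419 -0.0458  1.5795]
scene 0.81 [ 0.4574 -0.0489  0.0609]
scene 0.74 [ 0.5015  0.3956 -0.0035]
scene 0.58 [0.4938 0.156  0.0034]
side 0.63 [ 0.4591 -0.0504  0.0658]
side 0.57 [0.4985 0.3973 0.0025]
side 0.52 [ 0.497   0.1641 -0.0007]
wrist 0.72 [ 0.461  -0.0514  0.0648]
```

```bash
python3 -m creep '[[[0,0,0],[0,0,0.5],4],[[0,0,0],[0,0,0.4],4],[[0,0,0],[0,0,0.3],4],[[0,0,0],[0,0,0.2],4],[[0,0,0],[0,0,0.1],4]]'; python3 -m creep '[[[0,0,0],[0,0,0.05],4],[[0,0,0],[0,0,0],4],[[0,0,0],[0,0,0],4],[[0,0,0],[0,0,0],4],[[0,0,0],[0,0,0],4]]'
```

```text
t: 14.45
tcp_pos: [0.4602, -0.052, 0.0236]
ee_rot: [0.57, 0.822, -0.0, -0.0]
wrist_force: [-2.1, 0.7, 11.6]
gripper_width: 0.0514
finger_force: 25.1
t: 15.08
tcp_pos: [0.4602, -0.052, 0.0236]
ee_rot: [0.57, 0.822, 0.0, 0.0]
wrist_force: [-1.6, -0.1, 5.5]
gripper_width: 0.0512
finger_force: 25.0
```

Contact came at exactly the expected floor height (0.0236), so the cast is seated inside the ribs. Now release, rise and check.

```bash
python3 -m creep '[[[0,0,0],[0,0,0],9.3],[[0,0,0],[0,0,0],9.3],[[0,0,0],[0,0,0],9.3],[[0,0,0],[0,0,0],9.3],[[0,0,0],[0,0,0],9.3]]';  python3 -m creep '[[[0,0,0],[0,0,-1],9.3],[[0,0,0],[0,0,-3],9.3],[[0,0,0],[0,0,-4],9.3],[[0,0,0],[0,0,-3],9.3],[[0,0,0],[0,0,0],9.3]]'; python3 -m creep '[[[0,0,0],[-4,0,0],9.3],[[0,0,0],[-4,0,0],9.3],[[0,0,0],[-4,0,0],9.3],[[0,0,0],[-3,0,0],9.3],[[0,0,0],[0,0,0],9.3]]'
python3 - <<'E'
from h import *
np.set_printoptions(precision=4,suppress=True)
s=observe(); r=R.from_quat(s["ee_rot"]).as_matrix(); p=np.array(s["tcp_pos"]); print(p,s["joint_positions"])
K=[]
for n in ("scene","side","wrist"):
    c=capture(n); cv2.imwrite(f"pics/k_{n}.png",c["img"][:,:,::-1])
    for q in("plaster_cast","knob_grip","index_base"):
        for d in place_of(n,q)[:1]: print(n,q,d["score"],w(c,d["xyz"]))
a=cv2.imread("pics/k_wrist.png");b=cv2.imread("pics/k_scene.png")[190:300,270:410]
cv2.imwrite("pics/k.png",np.hstack([cv2.resize(a,(480,300)),cv2.resize(b,(320,300),interpolation=2)]))
E
```

```text
t: 15.7
tcp_pos: [0.4603, -0.052, 0.0231]
ee_rot: [0.57, 0.822, -0.0, -0.0]
wrist_force: [0.7, 0.2, 0.3]
gripper_width: 0.0916
finger_force: 0.0
t: 16.32
tcp_pos: [0.4615, -0.0522, 0.1356]
ee_rot: [0.57, 0.822, 0.001, 0.002]
wrist_force: [-0.5, -0.1, -0.0]
gripper_width: 0.0935
finger_force: 0.0
t: 16.95
tcp_pos: [0.5126, -0.1947, 0.1321]
ee_rot: [0.571, 0.821, -0.0, -0.0]
wrist_force: [-0.7, 0.1, -0.6]
gripper_width: 0.0931
finger_force: 0.0
[ 0.5126 -0.1947  0.1321] [ 0.3492  0.4569 -0.1255  2.0481  0.0933  0.6427  0.5163]
scene plaster_cast 0.95 [0.4932 0.1581 0.0023]
scene knob_grip 0.69 [ 0.5138 -0.1889  0.0594]
scene index_base 0.83 [ 0.4833 -0.1259 -0.0015]
side plaster_cast 0.74 [ 0.4947  0.3993 -0.0049]
side knob_grip 0.53 [ 0.5107 -0.1923  0.0675]
side index_base 0.86 [ 0.4805 -0.1232 -0.0049]
wrist plaster_cast 0.94 [ 0.4604 -0.0521  0.0525]
wrist knob_grip 0.96 [ 0.5082 -0.1921  0.0628]
wrist index_base 0.69 [ 0.4866 -0.122  -0.0036]
```

View pics/k.png

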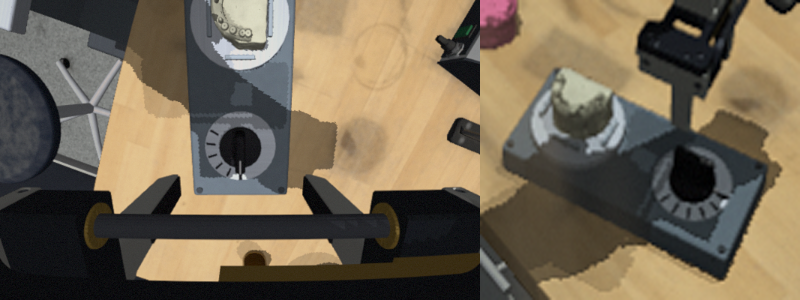

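The cast sits upright between the ribs at (240,25) in the left panel and (583,105) in the right. The knob is at home, with its white pointer on the thick line at (240,170). I'll go down onto the bar, keeping the tips above the collar.

```bash
python3 -m creep '[[[0,0,0],[0.3,0,3],9.3],[[0,0,0],[0,0,4],9.3],[[0,0,0],[0,0,2.5],9.3],[[0,0,0],[0,0,1.2],9.3],[[0,0,0],[0,0,0.8],9.3]]'; python3 -m creep '[[[0,0,0],[0,0,0],0.6],[[0,0,0],[0,0,0],0.6],[[0,0,0],[0,0,0],0.6],[[0,0,0],[0,0,0],0.6],[[0,0,0],[0,0,0],0.6]]' 30;  python3 -m creep '[[[0,0,0],[0,0,0],0.6],[[0,0,0],[0,0,0],0.6],[[0,0,0],[0,0,0],0.6],[[0,0,0],[0,0,0],0.6],[[0,0,0],[0,0,0],0.6]]' 30
python3 -c "
from h import *
s=observe();r=R.from_quat(s['ee_rot']).as_matrix();print(s['torque'],np.degrees(np.arctan2(r[1,1],r[0,1])),s['gripper_width'])"
```

```text
t: 18.18
tcp_pos: [0.512, -0.1897, 0.0179]
ee_rot: [0.57, 0.822, -0.0, 0.0]
wrist_force: [0.2, -0.1, -0.3]
gripper_width: 0.093
finger_force: 0.0
t: 18.8
tcp_pos: [0.5119, -0.1897, 0.0183]
ee_rot: [0.57, 0.822, 0.0, 0.0]
wrist_force: [0.2, 0.0, -0.1]
gripper_width: 0.0476
finger_force: 0.0
t: 19.42
tcp_pos: [0.5103, -0.1901, 0.018]
ee_rot: [0.57, 0.821, -0.001, -0.001]
wrist_force: [-5.7, -2.5, 4.6]
gripper_width: 0.0118
finger_force: 30.0
[-0.4632144   1.16887126  0.00915261] 20.468466629992875 0.011809093990049794
```

```bash
for i in 1; do python3 -m creep '[[[0,0,0.1],[0,-0.15,0],0.6],[[0,0,0.14],[0,0,0],0.6],[[0,0,0.14],[0,0,0],0.6],[[0,0,0.04],[0,0,0],0.6],[[0,0,0],[0,0,0],0.6]]' 30; done
python3 -c "
from h import *
s=observe();r=R.from_quat(s['ee_rot']).as_matrix();print(s['torque'],np.degrees(np.arctan2(r[1,1],r[0,1])),s['gripper_width'],s['joint_positions'])"
```

```text
t: 20.05
tcp_pos: [0.5118, -0.1899, 0.0181]
ee_rot: [0.728, 0.686, 0.001, 0.001]
wrist_force: [4.7, 1.2, -4.9]
gripper_width: 0.0118
finger_force: 30.0
[ 0.18406596 -1.0435743   0.03369036] -3.3950888119850466 0.011814545583943292 [ 0.2425173   0.63024632  0.01319152  2.13947433 -0.02219325  0.36998468
  0.21459514]
```

```bash
python3 -m creep '[[[0,0,0.1],[0,0.08,0],0.6],[[0,0,0.14],[0,0,0],0.6],[[0,0,0.14],[0,0,0],0.6],[[0,0,0.04],[0,0,0],0.6],[[0,0,0],[0,0,0],0.6]]'
python3 -c "
from h import *
s=observe();r=R.from_quat(s['ee_rot']).as_matrix();print(s['torque'],np.degrees(np.arctan2(r[1,1],r[0,1])))"
python3 -m creep '[[[0,0,0.1],[0,0,0],0.6],[[0,0,0.14],[0,0,0],0.6],[[0,0,0.14],[0,0,0],0.6],[[0,0,0.04],[0,0,0],0.6],[[0,0,0],[0,0,0],0.6]]'
python3 - <<'E'
from h import *
s=observe();r=R.from_quat(s['ee_rot']).as_matrix();print(s['torque'],np.degrees(np.arctan2(r[1,1],r[0,1])))
a=capture("scene")["img"][190:300,270:410]; b=capture("wrist")["img"]
cv2.imwrite("pics/e.png",np.hstack([cv2.resize(b,(400,250)),cv2.resize(a,(320,250),interpolation=2)])[:,:,::-1])
E
```

```text
t: 20.68
tcp_pos: [0.5133, -0.1904, 0.0181]
ee_rot: [0.855, 0.519, 0.001, 0.001]
wrist_force: [6.3, 0.2, -8.4]
gripper_width: 0.0115
finger_force: 30.0
[ 0.00202321 -1.40024494  0.03009719] -27.475739890610136
t: 21.3
tcp_pos: [0.5144, -0.1914, 0.0181]
ee_rot: [0.944, 0.329, 0.002, 0.002]
wrist_force: [10.0, -2.1, -10.8]
gripper_width: 0.0118
finger_force: 30.0
[-0.51163047 -2.03425501  0.02473861] -51.555413519899965
```

View pics/e.png

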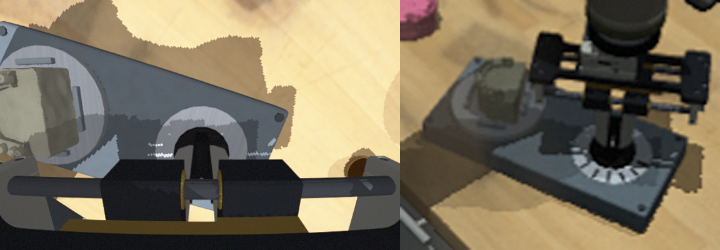

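The picture shows the cast upright in the turned nest at (40,105). The ribs line up with the tool axes, so the table turned with the gripper and nothing slipped. The turn is 72.0° and the residual torque about 0.025 N m, so the knob rests in the third notch with the bar still gripped.

```bash
python3 -m creep '[[[0,0,0],[0,0,0],0.6],[[0,0,0],[0,0,0],0.6],[[0,0,0],[0,0,0],0.6],[[0,0,0],[0,0,0],0.6],[[0,0,0],[0,0,0],0.6]]'
python3 -c "
from h import *
s=observe();r=R.from_quat(s['ee_rot']).as_matrix();print(s['torque'],np.degrees(np.arctan2(r[1,1],r[0,1])))
print(close_job())"
```

```text
t: 22.02
tcp_pos: [0.5145, -0.1914, 0.0182]
ee_rot: [0.944, 0.329, 0.002, 0.002]
wrist_force: [10.0, -1.9, -10.6]
gripper_width: 0.0116
finger_force: 30.0
[-0.53236658 -1.99982834  0.04176058] -51.52619802110731
the job is handed in; nothing more can be done
None
```

I handed the job in at 22 s: the pale cast stands upright in the nest, released, and the knob is turned 72° clockwise to the third stop and still gripped at 30 N; no verdict came back.

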